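# Put the head back on the pepper mill

### The arm

A 6-joint arm with a two-finger parallel gripper is mounted at the origin on the work surface. World frame = base frame: x ahead of the robot, y to its left, z up, the work surface at z = 0. Lengths are in m, angles in degrees, forces in N, time in s.
With the tool pointing down it reaches from about 0.375 to 0.925 m from the base axis. Payload 5.7 kg.
Tool frame: the origin (TCP) lies at the very end of the fingers, on their centre line; the grasp point (between the pads) lies 19 mm behind it (manip.pinch_z is the distance from the TCP to the grasp point, in m); z points along the fingers, y is the line along which they close (so a half turn about z gives the same grasp; the last joint's range is limited). The gripper opens to 85 mm and grips with 20 to 120 N. Pads are 22 mm wide; open, the fingers measure 114 mm over their backs; the gripper's body (76 mm by 85 mm) begins 54 mm behind the grasp point. The pads swing forward as they close: fully open they stand 13 mm farther back than shut.
Start: joints at [68.291, 20.558, 86.54, -0, 72.909, -6.595], TCP at [0.156, 0.579, 0.209] pointing down, gripper open.
Joint ranges: [-170.27, 170.27], [-57.76, 135], [12.27, 136.19], [-55.21, 235.2], [11.17, 155.16], [-170.74, 170.74]. Speed limits (degrees/s): [136.94, 136.94, 180, 180, 180, 180].

### API

Orientations are given as a 3x3 rotation matrix whose columns are the frame's x, y, z axes.
In Python, from plant import manip, imaging, job gives the robot as it stands.
- The arm moves only by the tool carry_out, never from a script. Its argument "motion" is a list of rows, each a list of 3 entries, a list of its own where there are three numbers: the shift along the tool's x, y, z in cm, then the turn, a rotation vector about the tool's x, y, z in degrees, then the finger opening in cm, from 0 to 8.54. In form: [[[dx, dy, dz], [ax, ay, az], gripper], ...]. A call has 1 to 12 rows; each row is the pose to reach, as a shift and turn from the pose commanded when the call began, along the tool's axes at that moment; what a row does not reach only later rows make up. A row lasts 1/8 s, in which the tool goes at most 62.5 mm and 10.7 degrees, less where a joint would pass 70% of its speed; a pose out of reach is approached as far as the arm can. A call with a gripper value outside its range is refused whole. The fingers move at their own pace and stop on an object; "newtons" is the grip in N (left out, the last holds). Time passes only in rows, so rows that repeat a pose let the fingers close. It gives the time, the measured TCP pose, the force, the opening and the grip force at its end, in the units of the state.
- manip.sense(): the state, without advancing time (a new reading comes with each control period).
- imaging.snapshot(name): name is "scene" or "top" or "wrist"; returns (picture, depth): 420x560x3 uint8, red, green, blue; 420x560 float32, m along the optical axis (not along the pixel's ray), 0 where there is no reading.
- imaging.calibration(name): a dict with "vertical_fov" (degrees; the focal length in pixels is half the picture's height over the tangent of half this angle, whatever the lens; pixels are square), "cx", "cy" (the principal point, pixels), "eye" and "rotation" of the camera in the world; the wrist camera has in their place "hand_eye" (4x4, takes a point from camera to tool coordinates, whose origin is the TCP and whose axes are the flange's). Camera axes: x right, y down, z forward; pixel columns grow to the right and rows downward; lengths in m; the calibration is good to about 2 mm. A picture is of the moment at which its call begins: read the wrist's pose just before it. calibration takes no time and is no camera call.
- job.sign_off(): hands the job in; it is judged then, once.
The state is a dict: "time": time; "joint_positions": joint angles; "dq": joint speeds; "effort": joint torques, N m; "tcp_pos": TCP position; "tcp_rot": TCP orientation; "ft_force": force on the tool from outside, world axes, zero at the start; "torque": the same for the moment, N m; "grip_width": finger opening in m; "grasp_force": force on a finger pad.
Only numpy, scipy, OpenCV 4.12 (cv2) and the standard library are available. Lean on these libraries where they do the work, as an engineer would, in place of code of your own. Each camera call takes 0.05 s, during which the arm holds its last target. There are 200 camera calls.

### The job

The washed head of the pepper mill is drying on the drip tray of the dish rack: put it back on the open mill. Lower its spigot into the neck, turn it until you feel its socket drop over the ribbed shaft, and bring it fully home, its collar resting all round on the mill's rim, with the mill left standing upright on the counter. Feel for the fit rather than forcing it, do not tip the mill over, and leave the salt mill, the lunch box and the fork where they are.

Things in the scene. Friction and masses are not known exactly. Their poses are not given: they have to be found in the camera images.
- mill_head: loose head of the pepper mill, dark wood, 74 mm tall, about 90 g, standing right way up on the flat floor of the drip tray (14 mm above the counter). Origin: centre of its foot, z up. From the foot up: black tapered spigot 26 mm long, 32 mm in diameter at the foot, 37.5 mm at its top; collar 51 mm in diameter, 26 to 30 mm; straight round grip 45 mm in diameter, 31 to 62 mm; domed crown to 74 mm
- socket (a point): mouth of the drive socket in the centre of the head's foot, at the head's origin, facing down: a cross of two slots 6.2 mm wide and over 18 mm long, along the head's x and y axes, round in the middle (11 mm), 16 mm deep with free space above. It takes the ribbed shaft at four angles a quarter turn apart, with about 5 degrees of play either side when well centred
- head_seat (a point): centre of the underside of the head's collar, 26 mm above the head's foot, axes as the head's; comes to lie on mill_rim when the head is home
- mill: the open pepper mill, dark wood, loose, about 0.45 kg, standing on the counter. Origin: centre of its underside, z up. 100 mm tall without its head, 64 mm in diameter at the foot, 51 mm at the neck, whose mouth is open with a straight round bore 40 mm in diameter and 30 mm deep that then widens downwards
- shaft_tip (a point): top of the steel drive shaft in the middle of the mill's bore, 4 mm below the rim: round core 9.6 mm in diameter, pointed over its top 8.5 mm, with four ribs in a cross, 18 mm across, 4.5 mm thick, that begin 14 mm below the rim. While ribs and slots do not mesh the head stops 12 mm short of home. The ribs stand at any angle, not given here (axes are the mill's); drag of the shaft 0.15 N m
- mill_rim (a point): centre of the mill's mouth at the level of its rim, 100 mm above the counter, axes as the mill's
- salt_mill: the complete salt mill of the same pattern, head on, 148 mm tall, 64 mm in diameter, standing on the counter beside the open mill; not to be disturbed. Origin: centre of its underside
- lunch_box: closed plastic lunch box, 120 x 182 x 61 mm (x, y, z), on the counter; not to be disturbed. Origin: centre of its underside
- fork: stainless steel fork, 192 mm long (along its x), 24 mm wide, 3.5 mm thick, lying in the drip tray; not to be disturbed. Origin: near the middle of its underside
- tray_floor (a point): centre of the open part of the drip tray, on its floor, 14 mm above the counter. The grey tray, 384 mm long (x), is drawn out towards +y from under the fixed chrome wire dish rack; its rim is 28 mm above the counter, its front 108 mm from here. The rack with its crockery, up to 330 mm tall, stands beyond a line 100 mm from here towards -y; above the tray all is clear up to there
Not all that is in view belongs to the job. Leave any red or turquoise look-alike of the mill_head alone.

How it is judged (in metres and radians):
At the end, for the whole second after the job is handed in: the mill stands upright on the counter (tilt under 0.05 rad, rim within 5 mm of 100 mm above the counter) with the head home on it: collar underside within 3 mm of the rim in height and 4 mm in plan, head upright within 0.06 rad, both at rest (z of head_seat in the frame of mill_rim between -0.003 and 0.003 m and horizontal distance between head_seat and mill_rim below 0.004 m and angle between mill_head's own z axis and vertical below 0.06 rad and angle between mill's own z axis and vertical below 0.05 rad and height (world z) of mill_rim between 0.095 and 0.105 m and linear speed of each of mill_head, mill below 0.02 m/s); the robot touches nothing.
It fails at once if the head is forced: pressed against the mill or its shaft with more than 40 N (contact force between mill_head and mill above 40 N).
It fails at once if the mill is tipped over (more than 0.5 rad) (angle between mill's own z axis and vertical above 0.5 rad).
It fails at once if the salt mill is shifted by more than 25 mm or knocked over (distance of salt_mill from where it was at the start of the episode above 0.025 m or angle between salt_mill's own z axis and vertical above 0.3 rad).
It fails at once if the lunch box is shifted by more than 25 mm (distance of lunch_box from where it was at the start of the episode above 0.025 m).
It fails at once if the fork is shifted by more than 25 mm (distance of fork from where it was at the start of the episode above 0.025 m).
It also fails if it takes over 64 s, if anything falls off the work surface, if the arm or the gripper's body presses on something with over 40 N, if the wrist force passes 120 N, or if a joint passes its speed limit or range.

## Working session

There is one attempt and no reset: what is moved stays moved. The work goes in short steps, Python scripts to look and compute and a tool call to move; the robot and the scene stay as the last step left them, time stands still between calls to the robot, and variables do not carry over. Pictures are saved under pics/ and viewed, at most 10 in all, crops included, and the job is handed in when it is done.

Besides the shell and the picture viewer there is one more tool, called in YAML: its name, and indented under it one key for each argument. carry_out: Moves the arm, as the interface text tells. Its arguments: {"type":"object","properties":{"motion":{"type":"array","items":{"type":"array"}},"newtons":{"type":"number"}},"required":["motion"]}

```bash
mkdir -p pics; ls
cat > h.py <<'E'
import numpy as np, cv2
from plant import manip, imaging, job
def cam(name, st=None):
    c=imaging.calibration(name); f=210/np.tan(np.radians(c["vertical_fov"])/2)
    if name=="wrist":
        st=st or manip.sense(); T=np.array(c["hand_eye"]); R0=np.array(st["tcp_rot"])
        return f,c["cx"],c["cy"],R0@T[:3,3]+np.array(st["tcp_pos"]),R0@T[:3,:3]
    return f,c["cx"],c["cy"],np.array(c["eye"]),np.array(c["rotation"])
def shot(name):
    st=manip.sense(); C=cam(name,st); im,d=imaging.snapshot(name); return im,d,C
def cloud(d,C):
    f,cx,cy,e,R=C; v,u=np.mgrid[:d.shape[0],:d.shape[1]]
    P=np.dstack([(u-cx)/f*d,(v-cy)/f*d,d]); P=P@R.T+e; P[d==0]=np.nan; return P
def plane(u,v,z,C):
    f,cx,cy,e,R=C; r=R@np.array([(u-cx)/f,(v-cy)/f,1]); return e+r*(z-e[2])/r[2]
def save(n,im): cv2.imwrite("pics/"+n,im[...,::-1])
E
python3 - <<'E'
from h import *
s=manip.sense(); print({k:np.round(v,3).tolist() for k,v in s.items()}, manip.pinch_z)
ims=[]
for n in("scene","top"):
    im,d,C=shot(n); np.savez(n,im=im,d=d,P=cloud(d,C)); save(n+".png",im); print(n,imaging.calibration(n), (d>0).mean())
E
```

```text
pics
{'time': 0.0, 'joint_positions': [68.291, 20.599, 86.599, 0.001, 72.907, -6.597], 'dq': [-0.083, -0.062, 0.094, -0.018, 0.022, 0.0], 'effort': [0.0, -52.763, -27.862, -0.0, 0.013, 0.0], 'tcp_pos': [0.156, 0.579, 0.209], 'tcp_rot': [[-0.965, 0.261, -0.001], [0.261, 0.965, -0.002], [0.0, -0.002, -1.0]], 'ft_force': [-0.206, -0.24, -0.542], 'torque': [-0.02, 0.037, -0.031], 'grasp_force': 0.0, 'grip_width': 0.086} 0.0187
scene {'vertical_fov': 48.76781638040051, 'cx': 286.39891503738, 'cy': 207.62749454538582, 'eye': array([ 1.04356584, -0.66516725,  0.79887905]), 'rotation': array([[ 0.76666938,  0.43262308, -0.47439997],
       [ 0.64198418, -0.52647848,  0.55738382],
       [-0.00862427, -0.73188639, -0.6813721 ]])} 0.9959523809523809
top {'vertical_fov': 55.08752827397834, 'cx': 286.70008662946327, 'cy': 208.0325488877375, 'eye': array([ 0.40105218, -0.09924222,  0.9397629 ]), 'rotation': array([[ 0.02714254, -0.98510876,  0.16977638],
       [-0.99958601, -0.0283685 , -0.00479898],
       [ 0.00954381, -0.16957584, -0.98547093]])} 0.9959608843537415
```

View pics/scene.png

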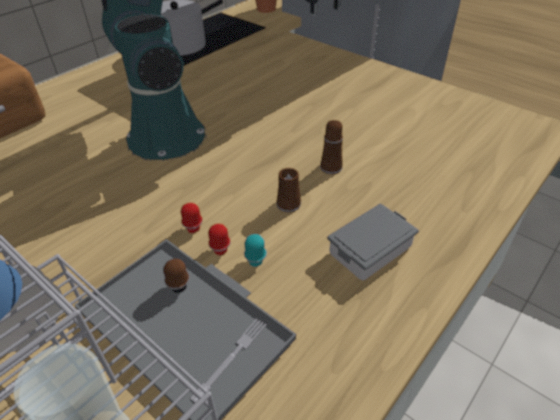

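View pics/top.png

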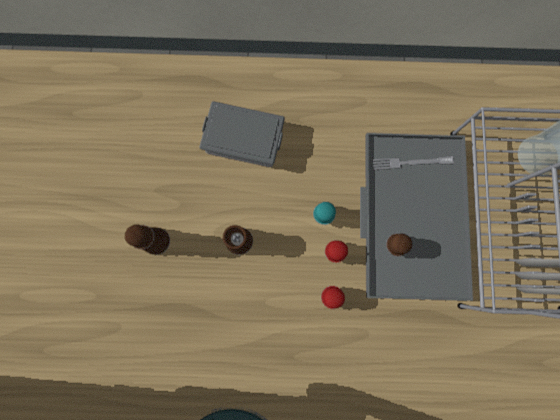

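The scene view shows the brown head in the tray at (176,274) and the open mill at (289,188). The salt mill is at (332,148), with red and turquoise look-alikes near the tray. In the top view the head is at (400,244), the mill mouth at (237,238), the fork at (412,162) and the salt mill at (145,238).

Run:
```python
from h import *
z=np.load("top.npz"); P=z["P"]; 
def fit(u,v,r,zlo,zhi,name):
    Q=P[v-r:v+r,u-r:u+r].reshape(-1,3); Q=Q[(Q[:,2]>zlo)&(Q[:,2]<zhi)]
    (c,rad)=cv2.minEnclosingCircle(Q[:,:2].astype(np.float32)); print(name,len(Q),np.round(c,4),round(rad,4),"zmax",Q[:,2].max().round(4),np.median(Q[:,:2],0).round(4))
fit(400,244,22,.06,.12,"head"); fit(400,244,22,.082,.12,"headcrown")
fit(237,238,24,.096,.11,"mill rim")
fit(145,238,30,.12,.17,"salt top")
fit(412,162,45,.0155,.022,"fork")
fit(325,212,18,.03,.2,"turq");fit(336,250,18,.03,.2,"red1");fit(333,297,18,.03,.2,"red2")
s=np.load("scene.npz");P=s["P"]; fit(176,274,25,.06,.12,"head S"); fit(289,178,24,.096,.11,"rim S")
```

```text
head 373 [ 0.4792 -0.3513] 0.0227 zmax 0.0921 [ 0.4776 -0.3472]
headcrown 270 [ 0.4795 -0.3514] 0.0204 zmax 0.0921 [ 0.4783 -0.3505]
mill rim 188 [0.4814 0.005 ] 0.0255 zmax 0.1043 [0.4811 0.0047]
salt top 454 [0.4755 0.1966] 0.0229 zmax 0.1519 [0.4737 0.1911]
fork 2392 [ 0.6648 -0.3983] 0.1394 zmax 0.022 [ 0.6682 -0.3946]
turq 404 [ 0.5465 -0.1885] 0.0255 zmax 0.0777 [ 0.5423 -0.186 ]
red1 402 [ 0.4616 -0.2159] 0.0256 zmax 0.0786 [ 0.4598 -0.2123]
red2 421 [ 0.3607 -0.2091] 0.0256 zmax 0.0789 [ 0.3615 -0.2061]
head S 433 [ 0.4803 -0.3553] 0.0234 zmax 0.09 [ 0.4889 -0.3591]
rim S 110 [0.4815 0.0021] 0.0275 zmax 0.1023 [ 0.4814 -0.0008]
```

Run:
```python
from h import *
c=imaging.calibration("wrist"); print(np.round(c["hand_eye"],3),c["vertical_fov"],c["cx"],c["cy"])
```

```text
[[ 0.001 -0.96  -0.278  0.069]
 [ 1.     0.     0.001  0.001]
 [-0.001 -0.278  0.96  -0.166]
 [ 0.     0.     0.     1.   ]] 59.63057785614397 280.2025731248805 214.4259715063596
```

carry_out:
  motion:
    - [[-48,-53.2,-5],[0,0,75],8.5]
    - [[-48,-53.2,-5],[0,0,75],8.5]
    - [[-48,-53.2,-5],[0,0,75],8.5]
    - [[-48,-53.2,-5],[0,0,75],8.5]
    - [[-48,-53.2,-5],[0,0,75],8.5]
    - [[-48,-53.2,-5],[0,0,75],8.5]
    - [[-48,-53.2,-5],[0,0,75],8.5]
    - [[-48,-53.2,-5],[0,0,75],8.5]
    - [[-48,-53.2,-5],[0,0,75],8.5]
    - [[-48,-53.2,-5],[0,0,75],8.5]
    - [[-48,-53.2,-5],[0,0,75],8.5]
    - [[-48,-53.2,-5],[0,0,75],8.5]

```text
time: 1.6
tcp_pos: [0.4823, -0.0626, 0.2595]
tcp_rot: [[0.005, 1.0, 0.0], [1.0, -0.005, -0.001], [-0.001, 0.0, -1.0]]
ft_force: [0.2, 0.8, -0.3]
grip_width: 0.0848
grasp_force: 0.0
```

carry_out:
  motion:
    - [[0,0,0],[0,0,0],8.5]
    - [[0,0,0],[0,0,0],8.5]

```text
time: 1.85
tcp_pos: [0.4802, -0.0589, 0.259]
tcp_rot: [[0.002, 1.0, -0.002], [1.0, -0.002, 0.001], [0.001, -0.002, -1.0]]
ft_force: [-0.2, 0.7, -0.4]
grip_width: 0.0849
grasp_force: 0.0
```

Run:
```python
from h import *
s=manip.sense(); print(s["time"],np.round(s["tcp_pos"],4),np.round(s["tcp_rot"],3).tolist(),np.round(s["joint_positions"],1))
im,d,C=shot("wrist"); np.savez("wm",im=im,d=d,P=cloud(d,C)); f,cx,cy,e,R=C
p=R.T@(np.array([.4815,.004,.1])-e); u,v=f*p[0]/p[2]+cx,f*p[1]/p[2]+cy; print(u,v)
u,v=int(u),int(v); crop=im[max(v-60,0):v+60,max(0,u-60):u+60]
big=cv2.resize(crop,None,fx=4,fy=4,interpolation=cv2.INTER_CUBIC); big=np.clip(big.astype(float)*1.8,0,255).astype(np.uint8)
save("mill.png",big)
```

```text
1.85 [ 0.4802 -0.0589  0.259 ] [[0.002, 1.0, -0.002], [1.0, -0.002, 0.001], [0.001, -0.002, -1.0]] [-15.2   8.3  96.3   0.   75.5 -15.1]
279.92500271777516 119.0305638184308
```

View pics/mill.png

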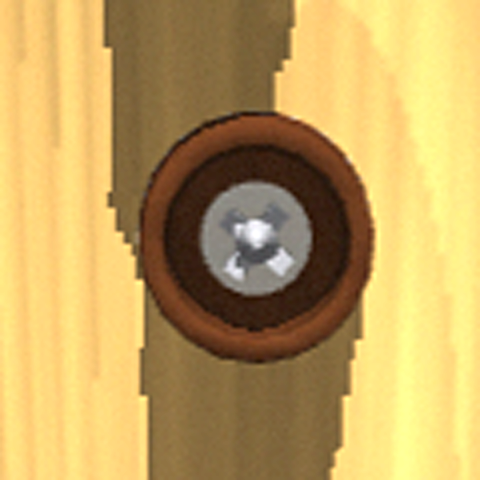

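The crop shows the mill mouth with its centre at crop (257,237), wrist pixel (283,118). The four ribs lie at about 41° to the world axes.

carry_out:
  motion:
    - [[-6,0,0],[0,0,0],8.5]
    - [[-12,0,0],[0,0,0],8.5]
    - [[-18,0,0],[0,0,0],8.5]
    - [[-24,0,0],[0,0,0],8.5]
    - [[-30,0,0],[0,0,0],8.5]
    - [[-32,0,0],[0,0,0],8.5]
    - [[-32,0,0],[0,0,0],8.5]
    - [[-32,0,0],[0,0,0],8.5]

```text
time: 2.9
tcp_pos: [0.4806, -0.377, 0.2594]
tcp_rot: [[0.0, 1.0, -0.001], [1.0, -0.0, 0.001], [0.001, -0.001, -1.0]]
ft_force: [-0.4, -0.1, -0.5]
grip_width: 0.0852
grasp_force: 0.0
```

Run:
```python
from h import *
z=np.load("wm.npz"); P=z["P"]; im=z["im"]
# mill rim centre (pose of the mill picture)
s0=dict(tcp_pos=[.4802,-.0589,.259],tcp_rot=[[0.002,1,-.002],[1,-.002,.001],[.001,-.002,-1]])
C=cam("wrist",s0)
def ring(im,C,u,v,r,zp):
    hsv=cv2.cvtColor(im,cv2.COLOR_RGB2HSV); m=np.zeros(im.shape[:2],np.uint8)
    return hsv
hsv=cv2.cvtColor(im,cv2.COLOR_RGB2HSV)
m=((hsv[...,0]<12)|(hsv[...,0]>170)) & (hsv[...,1]>100); w=np.zeros_like(m); w[80:160,240:330]=1; m&=w
c=max(cv2.findContours(m.astype(np.uint8),0,1)[0],key=cv2.contourArea); e=cv2.fitEllipse(c); print(e, plane(*e[0],.1,C))
Q=P[80:160,240:330].reshape(-1,3); Q=Q[(Q[:,2]>.094)&(Q[:,2]<.11)]; print("depth rim",cv2.minEnclosingCircle(Q[:,:2].astype(np.float32)),np.median(Q[:,2]))
s=manip.sense(); print(s["time"],np.round(s["tcp_pos"],4),np.round(s["tcp_rot"],3).tolist())
im,d,C=shot("wrist"); P=cloud(d,C); save("head.png",im)
f,cx,cy,e,R=C; p=R.T@(np.array([.479,-.352,.08])-e); u,v=int(f*p[0]/p[2]+cx),int(f*p[1]/p[2]+cy); print(u,v)
Q=P[v-50:v+50,u-50:u+50].reshape(-1,3)
for a,b in((.048,.12),(.07,.12),(.08,.12)):
    q=Q[(Q[:,2]>a)&(Q[:,2]<b)]; print(a,len(q),cv2.minEnclosingCircle(q[:,:2].astype(np.float32)),q[:,2].max())
hsv=cv2.cvtColor(im,cv2.COLOR_RGB2HSV); m=((hsv[...,0]<15)|(hsv[...,0]>170))&(hsv[...,1]>90); w=np.zeros_like(m); w[v-60:v+60,u-60:u+60]=1
c=max(cv2.findContours((m&w).astype(np.uint8),0,1)[0],key=cv2.contourArea); el=cv2.fitEllipse(c); print(el,plane(*el[0],.05,C),plane(*el[0],.075,C))
```

```text
((281.773193359375, 117.77281188964844), (53.53302764892578, 60.80048370361328), 178.4516143798828) [0.48299898 0.00502443 0.1       ]
depth rim ((0.4840434193611145, 0.0035087610594928265), 0.025529131293296814) 0.10080133110582654
2.9 [ 0.4806 -0.377   0.2594] [[0.0, 1.0, -0.001], [1.0, -0.0, 0.001], [0.001, -0.001, -1.0]]
276 160
0.048 1795 ((0.4817465543746948, -0.35345587134361267), 0.02245740033686161) 0.09082124279490822
0.07 1742 ((0.4815571904182434, -0.35345888137817383), 0.02242695540189743) 0.09082124279490822
0.08 1555 ((0.48184075951576233, -0.35341876745224), 0.02143663726747036) 0.09082124279490822
((279.3934326171875, 158.1137237548828), (47.175540924072266, 51.491275787353516), 1.0529983043670654) [ 0.48137209 -0.35388854  0.05      ] [ 0.48140281 -0.35071035  0.075     ]
```

View pics/head.png

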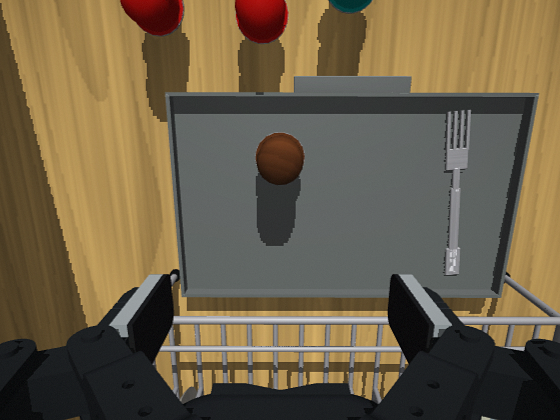

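Wrist view: the head is upright at (279,158), the fork is well clear at (455,190), and the rack is behind. The fingers have a free path.

carry_out:
  motion:
    - [[2.4,0.1,5],[0,0,0],8.5]
    - [[2.4,0.1,10],[0,0,0],8.5]
    - [[2.4,0.1,15],[0,0,0],8.5]
    - [[2.4,0.1,19],[0,0,0],8.5]
    - [[2.4,0.1,21.5],[0,0,0],8.5]
    - [[2.4,0.1,21.5],[0,0,0],8.5]
    - [[2.4,0.1,21.5],[0,0,0],8.5]
  newtons: 40

```text
time: 3.82
tcp_pos: [0.4824, -0.3553, 0.0458]
tcp_rot: [[0.001, 1.0, 0.001], [1.0, -0.001, -0.001], [-0.001, 0.001, -1.0]]
ft_force: [-0.2, 0.3, -0.8]
grip_width: 0.085
grasp_force: 0.0
```

carry_out:
  motion:
    - [[0,0,0],[0,0,0],5.0]
    - [[0,0,0],[0,0,0],4.6]
    - [[0,0,0],[0,0,0],4]
    - [[0,0,0],[0,0,0],4]
    - [[0,0,0],[0,0,0],4]
    - [[0,0,0],[0,0,0],4]
    - [[0,0,0],[0,0,0],4]
    - [[0,0,0],[0,0,0],4]
  newtons: 40

```text
time: 4.82
tcp_pos: [0.482, -0.3563, 0.0459]
tcp_rot: [[0.002, 1.0, 0.001], [1.0, -0.002, -0.002], [-0.002, 0.001, -1.0]]
ft_force: [-0.9, -0.1, 7.2]
grip_width: 0.043
grasp_force: 39.8
```

carry_out:
  motion:
    - [[0,0,-3],[0,0,0],4]
    - [[0,0,-8],[0,0,0],4]
    - [[0,0,-14],[0,0,0],4]
    - [[0,0,-14],[0,0,0],4]
    - [[6,0,-14],[0,0,0],4]
    - [[12,0,-14],[0,0,0],4]
    - [[18,0,-14],[0,0,0],4]
    - [[22,0,-14],[0,0,0],4]
    - [[22,0,-14],[0,0,0],4]
    - [[22,0,-14],[0,0,0],4]

```text
time: 6.08
tcp_pos: [0.4818, -0.1358, 0.184]
tcp_rot: [[0.001, 1.0, -0.001], [1.0, -0.001, -0.0], [-0.0, -0.001, -1.0]]
ft_force: [0.6, -0.4, -1.4]
grip_width: 0.0426
grasp_force: 41.1
```

Run:
```python
from h import *
s=manip.sense(); print(s["time"],np.round(s["tcp_pos"],4),np.round(s["tcp_rot"],3).tolist(),s["grip_width"],s["ft_force"])
im,d,C=shot("wrist"); P=cloud(d,C); save("grip.png",im)
L=(P-np.array(s["tcp_pos"]))@np.array(s["tcp_rot"])
np.savez("grip",L=L,im=im)
hsv=cv2.cvtColor(im,cv2.COLOR_RGB2HSV); m=((hsv[...,0]<15)|(hsv[...,0]>170))&(hsv[...,1]>90)&(np.abs(L[...,0])<.04)&(np.abs(L[...,1])<.035)&(L[...,2]<0.03)
q=L[m]; print(len(q),q.min(0),q.max(0),q.mean(0)); t=q[q[:,2]<q[:,2].min()+.004]; print("top",len(t),t.mean(0),cv2.minEnclosingCircle(t[:,:2].astype(np.float32)))
im2,d2,C2=shot("scene"); f,cx,cy,e,R=C2; p=R.T@(np.array(s["tcp_pos"])-e); u,v=int(f*p[0]/p[2]+cx),int(f*p[1]/p[2]+cy)
save("gripS.png",cv2.resize(im2[v-70:v+70,u-70:u+70],None,fx=4,fy=4,interpolation=cv2.INTER_CUBIC))
```

```text
6.075 [ 0.4818 -0.1358  0.184 ] [[0.001, 1.0, -0.001], [1.0, -0.001, -0.0], [-0.0, -0.001, -1.0]] 0.04257932861449235 [ 0.55647936 -0.38518689 -1.36060192]
11650 [-0.01743049 -0.02502495 -0.05771712] [0.02753361 0.02540626 0.00271361] [ 0.01005766  0.00091398 -0.03317072]
top 1 [-0.00473953 -0.01978029 -0.05771712] ((-0.004739534575492144, -0.01978028565645218), 9.999999747378752e-05)
```

View pics/grip.png

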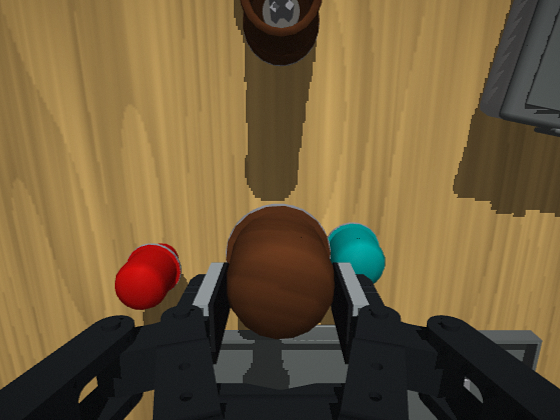

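View pics/gripS.png

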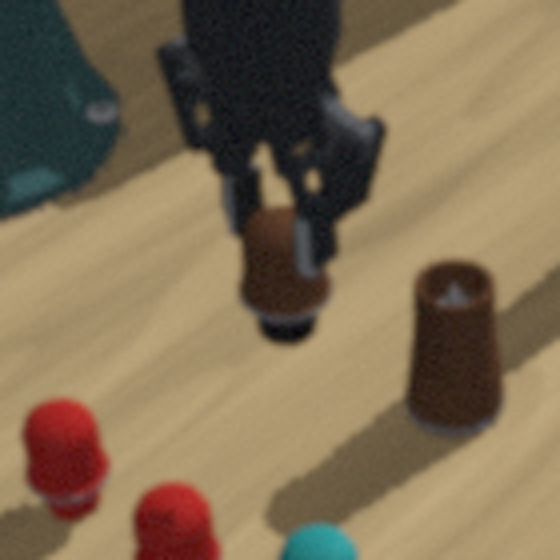

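The head hangs upright between the pads, with its crown at (278,270) in the wrist view. The open mill is ahead at (280,15), and the scene crop shows the spigot vertical.

carry_out:
  motion:
    - [[5,0.1,0],[0,0,0],4]
    - [[10,0.2,0],[0,0,0],4]
    - [[13,0.2,0],[0,0,0],4]
    - [[13.8,0.2,0],[0,0,0],4]
    - [[13.8,0.2,2],[0,0,0],4]
    - [[13.8,0.2,4],[0,0,0],4]
    - [[13.8,0.2,4.5],[0,0,0],4]
    - [[13.8,0.2,4.5],[0,0,0],4]
    - [[13.8,0.2,4.5],[0,0,0],4]

```text
time: 7.3
tcp_pos: [0.485, 0.0019, 0.1402]
tcp_rot: [[0.003, 1.0, 0.001], [1.0, -0.003, -0.0], [-0.0, 0.001, -1.0]]
ft_force: [-0.7, -0.5, -1.3]
grip_width: 0.043
grasp_force: 41.0
```

carry_out:
  motion:
    - [[0,-0.1,0.5],[0,0,0],4]
    - [[0,-0.1,1.0],[0,0,0],4]
    - [[0,-0.1,1.4],[0,0,0],4]
    - [[0,-0.1,1.7],[0,0,0],4]
    - [[0,-0.1,1.9],[0,0,0],4]
    - [[0,-0.1,1.9],[0,0,0],4]

```text
time: 8.05
tcp_pos: [0.4833, 0.0024, 0.1204]
tcp_rot: [[0.002, 1.0, -0.0], [1.0, -0.002, -0.0], [-0.0, -0.0, -1.0]]
ft_force: [-0.1, -0.6, -1.6]
grip_width: 0.043
grasp_force: 41.1
```

carry_out:
  motion:
    - [[0,0,0.1],[0,0,0],4]
    - [[0,0,0.2],[0,0,0],4]
    - [[0,0,0.3],[0,0,0],4]
    - [[0,0,0.3],[0,0,0],4]

```text
time: 8.55
tcp_pos: [0.4835, 0.0024, 0.1177]
tcp_rot: [[0.002, 1.0, 0.0], [1.0, -0.002, -0.0], [-0.0, 0.0, -1.0]]
ft_force: [0.6, -1.2, 1.3]
grip_width: 0.0425
grasp_force: 41.3
```

carry_out:
  motion:
    - [[0,0,0.1],[0,0,0],4]
    - [[0,0,0.1],[0,0,0],4]

```text
time: 8.8
tcp_pos: [0.4837, 0.0023, 0.1173]
tcp_rot: [[0.002, 1.0, 0.001], [1.0, -0.002, -0.0], [-0.0, 0.001, -1.0]]
ft_force: [-1.3, -1.1, 8.1]
grip_width: 0.0427
grasp_force: 42.1
```

Run:
```python
from h import *
s=manip.sense(); print(s["time"],np.round(s["tcp_pos"],4),np.round(s["ft_force"],1),np.round(s["torque"],3),np.round(s["joint_positions"],1))
```

```text
8.8 [0.4837 0.0023 0.1173] [-1.3 -1.1  8.1] [-0.16   0.332  0.045] [ -7.9  17.5 106.9  -0.   55.6  -7.8]
```

carry_out:
  motion:
    - [[0,-0.02,0],[0,0,4],4]
    - [[0,-0.04,0],[0,0,8],4]
    - [[0.01,-0.06,0],[0,0,12],4]
    - [[0.01,-0.07,0],[0,0,16],4]
    - [[0.02,-0.09,0],[0,0,20],4]
    - [[0.02,-0.11,0],[0,0,24],4]
    - [[0.03,-0.13,0],[0,0,28],4]
    - [[0.04,-0.14,0],[0,0,32],4]
    - [[0.04,-0.14,0],[0,0,32],4]

```text
time: 9.93
tcp_pos: [0.4819, 0.0026, 0.1164]
tcp_rot: [[0.531, 0.847, -0.0], [0.847, -0.531, -0.001], [-0.0, 0.0, -1.0]]
ft_force: [0.5, -1.8, -0.7]
grip_width: 0.0427
grasp_force: 41.1
```

Run:
```python
from h import *
s=manip.sense(); print(s["time"],np.round(s["tcp_pos"],4),np.round(s["ft_force"],1),np.round(s["torque"],3),np.round(s["joint_positions"],1))
```

```text
9.925 [0.4819 0.0026 0.1164] [ 0.5 -1.8 -0.7] [-0.397 -0.182  0.009] [ -7.9  17.5 107.1  -0.   55.4  24.2]
```

carry_out:
  motion:
    - [[0,0,0.1],[0,0,0],4]
    - [[0,0,0.2],[0,0,0],4]
    - [[0,0,0.2],[0,0,0],4]

```text
time: 10.3
tcp_pos: [0.4819, 0.0028, 0.1144]
tcp_rot: [[0.531, 0.847, -0.0], [0.847, -0.531, -0.0], [-0.0, 0.0, -1.0]]
ft_force: [0.2, -2.1, 0.1]
grip_width: 0.0427
grasp_force: 41.1
```

Run:
```python
from h import *
s=manip.sense(); print(s["time"],np.round(s["tcp_pos"],4),np.round(s["ft_force"],1),np.round(s["torque"],3),np.round(s["joint_positions"],1))
```

```text
10.3 [0.4819 0.0028 0.1144] [ 0.2 -2.1  0.1] [-0.442 -0.086  0.03 ] [ -7.9  17.6 107.2  -0.   55.1  24.2]
```

carry_out:
  motion:
    - [[0,0,0.15],[0,0,0],4]
    - [[0,0,0.3],[0,0,0],4]
    - [[0,0,0.45],[0,0,0],4]
    - [[0,0,0.6],[0,0,0],4]
    - [[0,0,0.6],[0,0,0],4]

```text
time: 10.92
tcp_pos: [0.4817, 0.0029, 0.1084]
tcp_rot: [[0.532, 0.847, -0.0], [0.847, -0.532, -0.0], [-0.0, -0.0, -1.0]]
ft_force: [0.2, -2.3, 0.2]
grip_width: 0.0426
grasp_force: 41.1
```

carry_out:
  motion:
    - [[0,0,0.1],[0,0,0],4]
    - [[0,0,0.2],[0,0,0],4]
    - [[0,0,0.25],[0,0,0],4]
    - [[0,0,0.25],[0,0,0],4]

```text
time: 11.42
tcp_pos: [0.482, 0.0027, 0.1065]
tcp_rot: [[0.532, 0.847, 0.0], [0.847, -0.532, -0.0], [-0.0, 0.001, -1.0]]
ft_force: [-1.1, -2.4, 6.2]
grip_width: 0.0427
grasp_force: 41.8
```

carry_out:
  motion:
    - [[0,0,0.08],[0,0,0],4]
    - [[0,0,0.08],[0,0,0],4]

```text
time: 11.68
tcp_pos: [0.4825, 0.0027, 0.1064]
tcp_rot: [[0.531, 0.847, 0.001], [0.847, -0.531, -0.001], [0.0, 0.001, -1.0]]
ft_force: [-2.9, -3.3, 12.0]
grip_width: 0.0423
grasp_force: 42.3
```

carry_out:
  motion:
    - [[0,0,-0.05],[0,0,0],4.5]
    - [[0,0,-0.05],[0,0,0],5]
    - [[0,0,-0.05],[0,0,0],6]
    - [[0,0,-0.1],[0,0,0],7]
    - [[0,0,-0.1],[0,0,0],8.5]
    - [[0,0,-0.1],[0,0,0],8.5]
    - [[0,0,-0.1],[0,0,0],8.5]
    - [[0,0,-0.1],[0,0,0],8.5]
    - [[0,0,-0.1],[0,0,0],8.5]

```text
time: 12.8
tcp_pos: [0.4818, 0.0028, 0.1062]
tcp_rot: [[0.532, 0.847, -0.0], [0.847, -0.532, -0.0], [-0.0, 0.0, -1.0]]
ft_force: [0.1, 0.7, 0.1]
grip_width: 0.0844
grasp_force: 0.0
```

Released. Next I'll back the gripper straight up and check the fit.

carry_out:
  motion:
    - [[0,0,-2],[0,0,0],8.5]
    - [[0,0,-6],[0,0,0],8.5]
    - [[0,0,-12],[0,0,0],8.5]
    - [[0,0,-17],[0,0,0],8.5]
    - [[0,0,-17],[0,0,0],8.5]
    - [[0,0,-17],[0,0,0],8.5]

```text
time: 13.55
tcp_pos: [0.4813, 0.0029, 0.2756]
tcp_rot: [[0.532, 0.847, -0.001], [0.847, -0.532, 0.0], [-0.0, -0.001, -1.0]]
ft_force: [0.3, 0.8, -0.1]
grip_width: 0.0849
grasp_force: 0.0
```

Run:
```python
from h import *
s=manip.sense(); print(s["time"],np.round(s["tcp_pos"],4))
im,d,C=shot("wrist"); P=cloud(d,C); m=(np.hypot(P[...,0]-.483,P[...,1]-.004)<.032)&(P[...,2]>.1)&(P[...,2]<.17); q=P[m]
t=q[q[:,2]>.11]; print("head",len(t),cv2.minEnclosingCircle(t[:,:2].astype(np.float32)),np.percentile(q[:,2],[50,99,100]))
a=cv2.resize(im,(560,420))
im2,d2,C2=shot("scene"); f,cx,cy,e,R=C2; p=R.T@(np.array([.483,.004,.08])-e); u,v=int(f*p[0]/p[2]+cx),int(f*p[1]/p[2]+cy)
b=cv2.resize(im2[v-50:v+50,u-50:u+80],None,fx=5,fy=5,interpolation=cv2.INTER_CUBIC); save("fin.png",b)
P2=cloud(d2,C2)
for r in range(v-45,v+45,3):
    row=P2[r,u-30:u+30]; k=(np.hypot(row[:,0]-.483,row[:,1]-.004)<.045)&(row[:,2]>.01)
    if k.any(): c=np.where(k)[0]; print(r,c.min()+u-30,c.max()+u-30,np.round(np.median(row[k],0),4))
```

```text
13.55 [0.4813 0.0029 0.2756]
head 2288 ((0.4816415309906006, 0.0035656176041811705), 0.02265540324151516) [0.14514162 0.14957037 0.15065855]
155 282 293 [0.4752 0.0092 0.1466]
158 279 295 [ 0.4814 -0.0008  0.1463]
161 278 296 [ 0.4876 -0.0084  0.1435]
164 278 296 [ 0.492  -0.0118  0.1389]
167 279 296 [ 0.4937 -0.0137  0.1323]
170 278 297 [ 0.4931 -0.0111  0.1222]
173 277 297 [ 0.494  -0.0154  0.1123]
176 278 298 [ 0.494  -0.0123  0.1041]
179 278 297 [ 0.4952 -0.0157  0.0971]
182 278 297 [ 0.4954 -0.0159  0.0885]
185 277 298 [ 0.4948 -0.0145  0.0777]
188 277 298 [ 0.4952 -0.0164  0.0686]
191 277 298 [ 0.4948 -0.0163  0.0602]
194 276 299 [ 0.4973 -0.0155  0.0498]
197 276 299 [ 0.4967 -0.0174  0.0417]
200 276 300 [ 0.4987 -0.0167  0.0325]
203 276 299 [ 0.4989 -0.0202  0.0242]
206 279 297 [ 0.4994 -0.0196  0.0169]
209 286 292 [ 0.4998 -0.0241  0.0113]
```

View pics/fin.png

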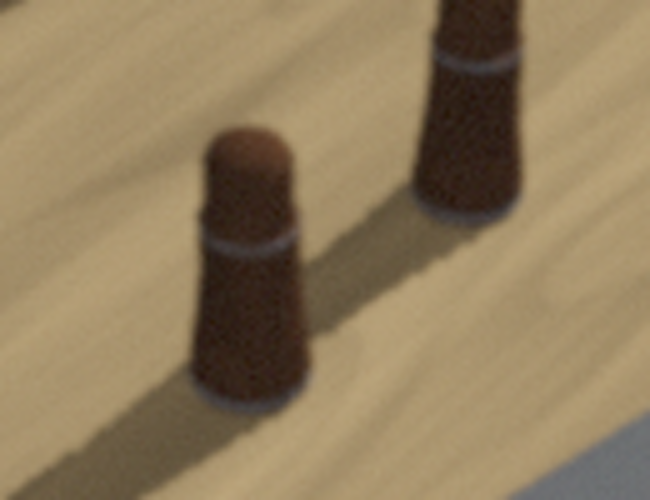

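The head sits upright with its collar closed on the rim at crop (250,243), just like the salt mill beside it. The crown height matches the nominal 148 mm once the camera bias is allowed for.

```bash
python3 -c "
from plant import job; print(job.sign_off())"
```

```text
the job is handed in; nothing more can be done
None
```

The head is back on the pepper mill and, by the last camera check, fully home and upright. Its socket dropped over the shaft during a light turn (about 13 N at most). I handed the job in after about 14 s of robot time, and the hand-in returned no verdict.

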